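# Canisters in order of size beside the blender

## Robot

A 6-joint arm with a two-finger parallel gripper is mounted at the origin on the work surface. World frame = base frame: x ahead of the robot, y to its left, z up, the work surface at z = 0. Lengths are in m, angles in degrees, forces in N, time in s.
With the tool pointing down it reaches from about 0.35 to 0.875 m from the base axis. Payload 4.2 kg.
Tool frame: the origin (TCP) lies midway between the tips of the shut fingers; the grasp point (between the pads) lies 19 mm behind it; z points along the fingers, y is the line along which they close (so a half turn about z gives the same grasp; the last joint's range is limited). The gripper opens to 87 mm and grips with 3 to 60 N. Pads are 19 mm wide; open, the fingers measure 117 mm over their backs; the gripper's body (75 mm by 190 mm) begins 51 mm behind the grasp point.
Start: joints at [91.421, 22.042, 0.453, 0, -68.411, -14.817], TCP at [0.145, 0.608, 0.223] pointing down, gripper open.
Joint ranges: [-179.83, 179.83], [-69.29, 118.12], [-61.27, 80.66], [-181.25, 117.63], [-171.15, -9.14], [-177.46, 177.46]. Speed limits (degrees/s): [159.86, 159.86, 180, 180, 180, 180].

## Interface

Orientations are given as a 3x3 rotation matrix whose columns are the frame's x, y, z axes.
In Python, from bench import get_obs, read_camera, job_done gives the robot as it stands.
- The arm moves only by the shell command python3 -m inch 'ROWS' [OPENING] [FORCE]. ROWS is JSON, a list of rows, each a list of 6 numbers: the shift along the world's x, y, z in m, then the turn, a rotation vector about the world's x, y, z in degrees. A call has exactly 8 rows; each row shifts and turns the commanded pose from where the row before left it; what a row does not reach is not made up. A row lasts 1/12 s, in which the tool goes at most 41.7 mm and 7.16 degrees, less where a joint would pass 70% of its speed; a pose out of reach is approached as far as the arm can. A call with a gripper value outside its range is refused whole. OPENING is the finger opening in m, from 0 to 0.087, set as the call begins (- or left out, the last holds). The fingers move at their own pace and stop on an object; FORCE is the grip in N (left out, the last holds). Time passes only in rows, so rows that do not move let the fingers close, or fill a call up. It gives the time, the measured TCP pose, the force, the opening and the grip force at its end, in the units of the state.
- get_obs(): the state, without advancing time (a new reading comes with each control period).
- read_camera(name): name is "scene" or "side" or "wrist"; returns a dict with "img" (420x560x3 uint8, red, green, blue), "range_z" (420x560 float32, m along the optical axis (not along the pixel's ray), 0 where there is no reading), "K" (3x3 intrinsics, pixels), "cam_to_world" (4x4, takes a point from camera to world coordinates). Camera axes: x right, y up, looking along -z (the intrinsics and any distortion apply to the point x, -y, -z); pixel columns grow to the right and rows downward; lengths in m; the calibration is good to about 2 mm. A picture is of the moment at which its call begins.
- job_done(): hands the job in; it is judged then, once.
The state is a dict: "t": time; "joint_pos": joint angles; "joint_vel": joint speeds; "joint_torque": joint torques, N m; "position": TCP position; "orientation": TCP orientation; "force": force on the tool from outside, world axes, zero at the start; "ft_torque": the same for the moment, N m; "gripper_width": finger opening in m; "grasp_force": force on a finger pad.
Only numpy, scipy, OpenCV 4.12 (cv2) and the standard library are available. Lean on these libraries where they do the work, as an engineer would, in place of code of your own. Each camera call takes 0.05 s, during which the arm holds its last target. There are 200 camera calls.

## Task

Line up the four aluminium canisters in order of size on the row of cork discs: the largest on the disc next to the blender base, then each smaller one in turn, down to the smallest on the disc next to the glass clamp-lid jar. Stand each canister upright and centred on its own disc, setting it down gently without dropping or tipping it, and do not disturb the glass jar.

Things in the scene. Friction and masses are not known exactly. Their poses are not given: they have to be found in the camera images.
- canister_xl: the largest canister: round aluminium can, flat pale-wood lid, 68 mm in diameter, 105 mm tall to the top of the lid, plus a wooden knob mid-lid (cylinder 24 mm in diameter, 24 mm tall; 129 mm in all). One rigid loose piece, upright on the counter at the start. About 0.34 kg (+-30 %). Origin: centre of its underside; z up.
- canister_l: the second largest canister: round aluminium can, flat pale-wood lid, 60 mm in diameter, 85 mm tall to the top of the lid, plus a wooden knob mid-lid (cylinder 24 mm in diameter, 24 mm tall; 109 mm in all). One rigid loose piece, upright on the counter at the start. About 0.26 kg (+-30 %). Origin: centre of its underside; z up.
- canister_m: the third largest canister: round aluminium can, flat pale-wood lid, 52 mm in diameter, 65 mm tall to the top of the lid, plus a wooden knob mid-lid (cylinder 24 mm in diameter, 24 mm tall; 89 mm in all). One rigid loose piece, upright on the counter at the start. About 0.19 kg (+-30 %). Origin: centre of its underside; z up.
- canister_s: the smallest canister: round aluminium can, flat pale-wood lid, 44 mm in diameter, 45 mm tall to the top of the lid, plus a wooden knob mid-lid (cylinder 24 mm in diameter, 24 mm tall; 69 mm in all). One rigid loose piece, upright on the counter at the start. About 0.13 kg (+-30 %). Origin: centre of its underside; z up.
- disc_1: flat cork disc, 80 mm in diameter, 3 mm thick, an end of the row. Four alike lie fixed in a straight row, disc_1 to disc_4, centres 100 mm apart, along the middle of a fixed dark-wood board (115 x 410 x 12 mm). Origin: centre of its underside, 12 mm above the counter (the cork's top is 15 mm above the counter). z up, x across the row, +y along the row from disc_4 to disc_1.
- disc_2: flat cork disc, 80 mm in diameter, 3 mm thick, next to disc_1. Four alike lie fixed in a straight row, disc_1 to disc_4, centres 100 mm apart, along the middle of a fixed dark-wood board (115 x 410 x 12 mm). Origin: centre of its underside, 12 mm above the counter (the cork's top is 15 mm above the counter). z up, x across the row, +y along the row from disc_4 to disc_1.
- disc_3: flat cork disc, 80 mm in diameter, 3 mm thick, next to disc_4. Four alike lie fixed in a straight row, disc_1 to disc_4, centres 100 mm apart, along the middle of a fixed dark-wood board (115 x 410 x 12 mm). Origin: centre of its underside, 12 mm above the counter (the cork's top is 15 mm above the counter). z up, x across the row, +y along the row from disc_4 to disc_1.
- disc_4: flat cork disc, 80 mm in diameter, 3 mm thick, the other end of the row. Four alike lie fixed in a straight row, disc_1 to disc_4, centres 100 mm apart, along the middle of a fixed dark-wood board (115 x 410 x 12 mm). Origin: centre of its underside, 12 mm above the counter (the cork's top is 15 mm above the counter). z up, x across the row, +y along the row from disc_4 to disc_1.
- blender: small white blender base, no jug: tapered round housing 120 mm in diameter at the foot, 118 mm high with the black coupling on top, chrome toggle switch on its side. Fixed on the counter beyond one end of the row of discs, about 150 mm from the end disc's centre; which end changes from start to start. Origin: centre of its underside.
- clamp_jar: clear glass storage jar with a hinged wire-clamp lid and orange seal, 98 mm in diameter (wire clasp to 55 mm from the axis), 134 mm high, loose, 0.7 kg; it stands beyond the end of the row away from the blender base, about 150 mm from that end disc's centre. Origin: centre of its underside.
There are look-alikes about, which are no part of the job. What is shaped like the canister_s but red or yellow is not meant. Leave any pink or purple look-alike of the canister_l alone.

How it is judged:
By the outcome, as a careful person would: the job done as asked, in the order asked, and still so for the second after the job is handed in, with the robot touching nothing.
It also fails if it takes over 88 s, if anything falls off the work surface, if the arm or the gripper's body presses on something with over 40 N, if the wrist force passes 120 N, or if a joint passes its speed limit or range.

## Working session

There is one attempt and no reset: what is moved stays moved. The work goes in short steps, Python scripts to look and compute and a shell command to move; the robot and the scene stay as the last step left them, time stands still between calls to the robot, and variables do not carry over. Pictures are saved under pics/ and viewed, at most 14 in all, crops included, and the job is handed in when it is done.

```bash
mkdir -p pics; ls
python3 - <<'E'
from bench import *
import cv2,numpy as np
for n in("scene","side"):
    c=read_camera(n); cv2.imwrite(f"pics/{n}0.png",c["img"][:,:,::-1]); np.savez(f"{n}0.npz",**c)
    print(n,c["K"],c["cam_to_world"].round(3), [k for k in c])
o=get_obs();print(o)
E
```

```text
pics
scene [[422.43675929   0.         283.92299629]
 [  0.         422.43675929 210.36901578]
 [  0.           0.           1.        ]] [[ 0.799 -0.349  0.49   0.932]
 [ 0.601  0.446 -0.663 -0.595]
 [ 0.013  0.824  0.566  0.526]
 [ 0.     0.     0.     1.   ]] ['img', 'range_z', 'K', 'cam_to_world']
side [[459.35593127   0.         277.0307602 ]
 [  0.         459.35593127 206.07202887]
 [  0.           0.           1.        ]] [[-0.882  0.337 -0.33   0.178]
 [-0.471 -0.607  0.64   0.635]
 [ 0.015  0.72   0.694  0.715]
 [ 0.     0.     0.     1.   ]] ['img', 'range_z', 'K', 'cam_to_world']
{'t': 0.1, 'joint_pos': array([ 9.14195053e+01,  2.20853815e+01,  3.88796317e-01, -2.57704038e-02,
       -6.84119047e+01, -1.48179449e+01]), 'joint_vel': array([ 0.10738398, -0.10291101,  0.15644485,  0.13144776, -0.00691416,
       -0.03908232]), 'joint_torque': array([-5.00618880e-04, -3.91692460e+01,  1.87932694e+01,  4.23179135e+00,
        1.34766535e-02, -7.44695194e-05]), 'position': array([0.1446675 , 0.60747631, 0.2215862 ]), 'orientation': array([[ 9.72743752e-01, -2.31882417e-01, -3.71193377e-04],
       [-2.31882700e-01, -9.72741893e-01, -1.90325077e-03],
       [ 8.02550391e-05,  1.93744861e-03, -9.99998120e-01]]), 'force': array([ 0.28786865,  0.58627171, -0.10696299]), 'ft_torque': array([ 0.00398695,  0.0010145 , -0.04851903]), 'grasp_force': 0.0, 'gripper_width': 0.08711738061116049}
```

View pics/scene0.png

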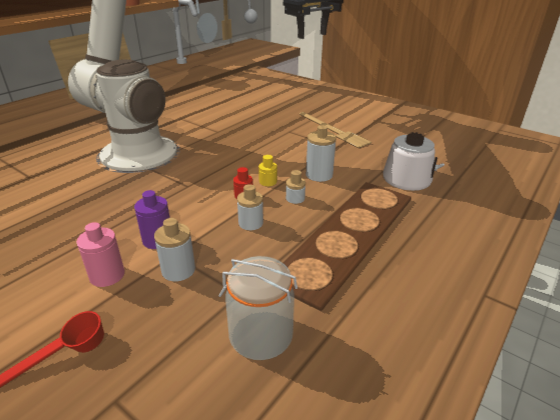

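View pics/side0.png

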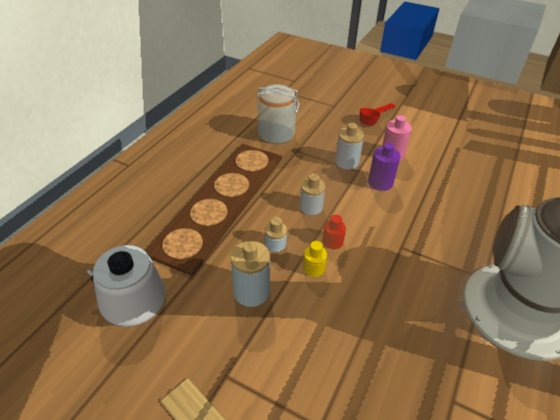

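Scene picture: the aluminium canisters are XL (321,155), L (175,250), M (250,208) and S (296,188). The look-alikes are red (243,187) and yellow (268,172) for S, and purple (153,220) and pink (101,256) for L. The blender is at (412,160) beside the far disc (379,198), and the jar is at (260,308) beside the near disc (309,273). I choose the four with bare metal sides and wooden lids.

```bash
cat > h.py <<'E'
import numpy as np, cv2
def cloud(c):
    z=c["range_z"]; v,u=np.indices(z.shape); K=c["K"]
    p=np.stack([(u-K[0,2])/K[0,0]*z,-(v-K[1,2])/K[1,1]*z,-z],-1)
    T=c["cam_to_world"]; w=p@T[:3,:3].T+T[:3,3]; w[z==0]=np.nan; return w
E
python3 - <<'E'
from h import *
seeds={"scene":dict(xl=(321,132),l=(171,226),m=(250,190),s=(296,176),red=(243,174),yellow=(268,160),purple=(150,198),pink=(94,231)),
"side":dict(xl=(250,249),l=(351,130),m=(314,181),s=(277,225),red=(336,222),yellow=(316,247),purple=(388,150),pink=(400,122))}
H=dict(xl=.129,l=.109,m=.089,s=.069,red=.069,yellow=.069,purple=.109,pink=.109)
for n in seeds:
    c=dict(np.load(n+"0.npz")); w=cloud(c)
    for k,(u,v) in seeds[n].items():
        P=w[v-14:v+15,u-14:u+15].reshape(-1,3)
        Q=P[abs(P[:,2]-H[k])<.006]
        Q=Q[np.linalg.norm(Q[:,:2]-np.median(Q[:,:2],0),axis=1)<.016]
        (cx,cy),r=cv2.minEnclosingCircle(Q[:,:2].astype(np.float32))
        h=H[k]-.024; L=w[v-30:v+60,max(u-50,0):u+50].reshape(-1,3); L=L[(abs(L[:,2]-h)<.005)&(np.hypot(L[:,0]-cx,L[:,1]-cy)<.045)]
        (lx,ly),lr=cv2.minEnclosingCircle(L[:,:2].astype(np.float32)) if len(L) else ((0,0),0)
        print(n,k,len(Q),Q.mean(0).round(4),"circ",round(cx,4),round(cy,4),round(r,4),"lid",round(lx,4),round(ly,4),round(lr,4))
    hsv=cv2.cvtColor(c["img"],cv2.COLOR_RGB2HSV)
    for u,v in ([(379,198),(360,219),(337,244),(309,273)] if n=="scene" else [(183,243),(209,212),(232,184),(252,160)]):
        m=(abs(w[...,2]-.015)<.012)&(c["img"].astype(int)[...,0]>130)
        _,lab=cv2.connectedComponents(m.astype(np.uint8)); q=w[lab==lab[v,u]]
        (cx,cy),r=cv2.minEnclosingCircle(q[:,:2].astype(np.float32)); print("disc",len(q),q.mean(0).round(4),round(cx,4),round(cy,4),round(r,4))
    J=w.reshape(-1,3)
    for nm,(zl,zh),xy in (("jar",(.115,.14),(270,275) if n=="scene" else (278,98)),("bl",(.09,.12),(414,140) if n=="scene" else (121,263))):
        P=w[xy[1]-15:xy[1]+15,xy[0]-35:xy[0]+35].reshape(-1,3);P=P[(P[:,2]>zl)&(P[:,2]<zh)];print(nm,P.mean(0).round(3),P.min(0).round(3),P.max(0).round(3))
E
```

```text
scene xl 52 [0.4523 0.197  0.1278] circ 0.4512 0.1994 0.0123 lid 0.45 0.1982 0.0352
scene l 132 [ 0.4434 -0.2528  0.1082] circ 0.4416 -0.2524 0.0129 lid 0.4412 -0.2515 0.0307
scene m 86 [ 0.4518 -0.0633  0.0879] circ 0.4504 -0.0618 0.013 lid 0.4498 -0.0609 0.0267
scene s 65 [0.4692 0.0718 0.0677] circ 0.4683 0.0734 0.0132 lid 0.4682 0.074 0.0228
scene red 67 [0.3689 0.0088 0.0677] circ 0.3676 0.0104 0.0127 lid 0.3672 0.0091 0.0228
scene yellow 57 [0.374  0.0909 0.0677] circ 0.3722 0.0937 0.0125 lid 0.3726 0.0918 0.0228
scene purple 102 [ 0.344  -0.2184  0.1081] circ 0.3424 -0.2166 0.0124 lid 0.3413 -0.2174 0.0322
scene pink 140 [ 0.3544 -0.3391  0.1082] circ 0.3521 -0.3381 0.0125 lid 0.352 -0.3365 0.0315
disc 570 [0.6279 0.1743 0.0151] 0.6246 0.1763 0.0455
disc 706 [0.6324 0.0744 0.0151] 0.629 0.0766 0.0445
disc 899 [ 0.6376 -0.0256  0.0152] 0.637 -0.0219 0.0437
disc 1071 [ 0.6436 -0.1233  0.0153] 0.6411 -0.122 0.0434
jar [ 0.658 -0.272  0.129] [ 0.607 -0.31   0.115] [ 0.698 -0.228  0.135]
bl [0.637 0.307 0.101] [0.587 0.273 0.09 ] [0.678 0.366 0.12 ]
side xl 141 [0.4485 0.2059 0.128
[... 325 characters left out ...]
 [0.365  0.0166 0.0682] circ 0.3654 0.0158 0.0122 lid 0.366 0.0154 0.0225
side yellow 112 [0.3701 0.099  0.0682] circ 0.3706 0.0976 0.0121 lid 0.371 0.0984 0.0227
side purple 73 [ 0.3391 -0.2096  0.1079] circ 0.34 -0.2112 0.0126 lid 0.339 -0.2126 0.0318
side pink 59 [ 0.3491 -0.3306  0.1078] circ 0.3491 -0.3336 0.0123 lid 0.3499 -0.3334 0.0325
disc 976 [0.6273 0.1774 0.0152] 0.6279 0.1744 0.0439
disc 790 [0.632  0.0774 0.0152] 0.6336 0.0759 0.0444
disc 659 [ 0.637  -0.0226  0.0152] 0.6385 -0.024 0.0438
disc 553 [ 0.6413 -0.1229  0.0151] 0.6414 -0.1265 0.0451
jar [ 0.644 -0.257  0.126] [ 0.599 -0.309  0.115] [ 0.699 -0.222  0.136]
bl [0.63  0.321 0.103] [0.586 0.278 0.09 ] [0.679 0.363 0.12 ]
```

```bash
python3 - <<'E'
import cv2
i=cv2.imread("pics/scene0.png"); cv2.imwrite("pics/crop.png",cv2.resize(i[110:300,70:430],None,fx=2.2,fy=2.2,interpolation=cv2.INTER_CUBIC))
E
python3 -m inch '[[0.019,-0.0254,0,0,0,-4.6],[0.019,-0.0254,0,0,0,-4.6],[0.019,-0.0254,0,0,0,-4.6],[0.019,-0.0254,0,0,0,-4.6],[0.019,-0.0254,0,0,0,-4.6],[0.019,-0.0254,0,0,0,-4.6],[0.019,-0.0254,0,0,0,-4.6],[0.019,-0.0254,0,0,0,-4.6]]' 0.06 30
python3 -m inch '[[0.019,-0.0254,0,0,0,-4.6],[0.019,-0.0254,0,0,0,-4.6],[0.019,-0.0254,0,0,0,-4.6],[0.019,-0.0254,0,0,0,-4.6],[0.019,-0.0254,0,0,0,-4.6],[0.019,-0.0254,0,0,0,-4.6],[0.019,-0.0254,0,0,0,-4.6],[0.019,-0.0254,0,0,0,-4.6]]'
python3 -m inch '[[0,0,0,0,0,0],[0,0,0,0,0,0],[0,0,0,0,0,0],[0,0,0,0,0,0],[0,0,0,0,0,0],[0,0,0,0,0,0],[0,0,0,0,0,0],[0,0,0,0,0,0]]'
python3 - <<'E'
from bench import *
import cv2,numpy as np
c=read_camera("wrist"); cv2.imwrite("pics/wrist1.png",c["img"][:,:,::-1]); np.savez("wrist1.npz",**c)
o=get_obs(); print(o["joint_pos"],o["orientation"].round(3),c["cam_to_world"].round(3))
E
```

```text
t: 0.77
position: [0.2972, 0.4031, 0.2222]
orientation: [[0.637, -0.771, -0.0], [-0.771, -0.637, -0.001], [0.0, 0.001, -1.0]]
force: [0.2, 1.0, -0.1]
gripper_width: 0.0605
grasp_force: 0.0
t: 1.43
position: [0.4492, 0.2, 0.2223]
orientation: [[0.049, -0.999, -0.001], [-0.999, -0.049, -0.0], [0.0, 0.001, -1.0]]
force: [1.0, -0.3, 0.6]
gripper_width: 0.0601
grasp_force: 0.0
t: 2.1
position: [0.4485, 0.2021, 0.2226]
orientation: [[0.053, -0.999, 0.0], [-0.999, -0.053, 0.0], [-0.0, -0.0, -1.0]]
force: [0.2, 1.0, 0.4]
gripper_width: 0.0605
grasp_force: 0.0
[ 4.31928917e+01  9.00106648e+00 -1.76932163e+01 -1.93294990e-03
 -6.32996326e+01 -4.01392618e+01] [[ 0.053 -0.999  0.   ]
 [-0.999 -0.053  0.   ]
 [-0.    -0.    -1.   ]] [[-0.999  0.052  0.013  0.452]
 [-0.054 -0.967 -0.25   0.135]
 [-0.    -0.251  0.968  0.384]
 [ 0.     0.     0.     1.   ]]
```

View pics/crop.png

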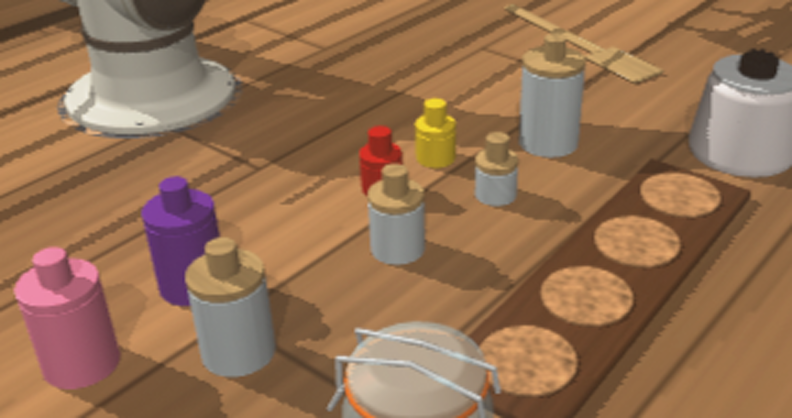

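View pics/wrist1.png

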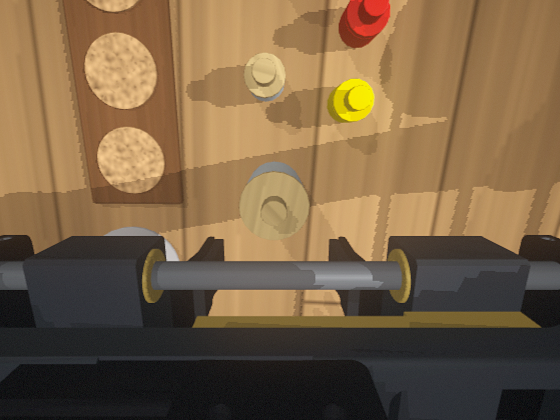

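The crop confirms four metal-sided, wood-lidded canisters; the look-alikes are coloured all over. In the wrist view the XL knob is at (274,212), S is at (265,72), disc_1 at (131,160) and disc_2 at (121,70). I'll measure from the wrist view as a third estimate.

```bash
cat >> h.py <<'E'
def top(w,u,v,h,R,s=40,ring=False):
    P=w[max(v-s,0):v+s,max(u-s,0):u+s].reshape(-1,3); P=P[abs(P[:,2]-h)<.004]
    P=P[np.hypot(*(P[:,:2]-w[v,u,:2]).T)<R*2]
    (cx,cy),r=cv2.minEnclosingCircle(P[:,:2].astype(np.float32)); return np.round([*P.mean(0),cx,cy,r],4)
def disc(c,w,u,v):
    m=(abs(w[...,2]-.015)<.012)&(c["img"].astype(int)[...,0]>130)
    _,lab=cv2.connectedComponents(m.astype(np.uint8)); q=w[lab==lab[v,u]]
    (cx,cy),r=cv2.minEnclosingCircle(q[:,:2].astype(np.float32)); return q.mean(0).round(4),round(cx,4),round(cy,4),round(r,4)
E
python3 - <<'E'
from h import *
c=dict(np.load("wrist1.npz"));w=cloud(c)
print("z",w[212,274],w[190,270])
print("xlknob",top(w,274,212,.129,.012)); print("xllid",top(w,262,190,.105,.034))
print("sknob",top(w,265,72,.069,.012),"slid",top(w,265,85,.045,.022))
print(disc(c,w,131,160),disc(c,w,121,70))
E
```

```text
z [0.4501017  0.20242456 0.12964095] [0.45479761 0.18787934 0.10454455]
xlknob [0.4508 0.2034 0.1282 0.4508 0.204  0.012 ]
xllid [0.4534 0.198  0.1044 0.4512 0.2037 0.0337]
sknob [0.4677 0.0781 0.0683 0.4678 0.0778 0.0121] slid [0.4672 0.0797 0.0444 0.4678 0.0781 0.0219]
(array([0.6286, 0.1055, 0.0129]), 0.6327, 0.1084, 0.1152) (array([0.6286, 0.1055, 0.0129]), 0.6327, 0.1084, 0.1152)
```

```bash
python3 -m inch '[[0.0015,0.001,-0.02,0,0,0],[0,0,-0.02,0,0,0],[0,0,-0.02,0,0,0],[0,0,-0.02,0,0,0],[0,0,-0.015,0,0,0],[0,0,-0.01,0,0,0],[0,0,-0.006,0,0,0],[0,0,-0.003,0,0,0]]'
python3 -m inch '[[0,0,0,0,0,0],[0,0,0,0,0,0],[0,0,0,0,0,0],[0,0,0,0,0,0],[0,0,0,0,0,0],[0,0,0,0,0,0],[0,0,0,0,0,0],[0,0,0,0,0,0]]' 0 35
python3 -m inch '[[0,0,0,0,0,0],[0,0,0.005,0,0,0],[0,0,0.01,0,0,0],[0,0,0.01,0,0,0],[0,0,0.01,0,0,0],[0,0,0.01,0,0,0],[0,0,0.005,0,0,0],[0,0,0,0,0,0]]'
python3 - <<'E'
from bench import *
from h import *
c=read_camera("wrist"); cv2.imwrite("pics/wrist2.png",c["img"][:,:,::-1]); np.savez("wrist2.npz",**c)
E
```

```text
t: 2.82
position: [0.45, 0.2025, 0.1078]
orientation: [[0.053, -0.999, -0.001], [-0.999, -0.053, -0.001], [0.001, 0.001, -1.0]]
force: [-0.4, -0.1, -0.3]
gripper_width: 0.0602
grasp_force: 0.0
t: 3.48
position: [0.4506, 0.2027, 0.1088]
orientation: [[0.053, -0.999, 0.001], [-0.999, -0.053, 0.0], [-0.0, -0.001, -1.0]]
force: [0.5, 0.1, 0.8]
gripper_width: 0.0228
grasp_force: 35.0
t: 4.15
position: [0.4504, 0.2028, 0.1593]
orientation: [[0.052, -0.999, 0.001], [-0.999, -0.052, 0.001], [-0.001, -0.001, -1.0]]
force: [0.9, -0.3, -2.9]
gripper_width: 0.0227
grasp_force: 35.0
```

View pics/wrist2.png

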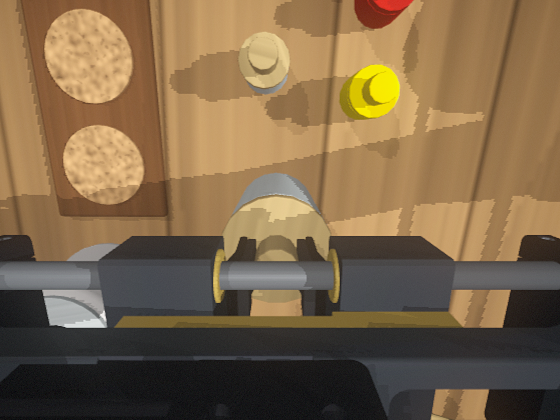

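XL is held: the lid shows at (276,215) between the fingers, disc_1 is at (104,164) and disc_2 at (88,56).

```bash
cat >> h.py <<'E'
from scipy.optimize import least_squares
def circ(P,R):
    "fit of known radius to convex hull boundary"
    h=cv2.convexHull(P[:,:2].astype(np.float32))[:,0]
    return least_squares(lambda q:np.hypot(h[:,0]-q[0],h[:,1]-q[1])-R,P[:,:2].mean(0),loss="soft_l1",f_scale=.001).x.round(4)
def discs(c,w,seeds):
    hsv=cv2.cvtColor(c["img"],cv2.COLOR_RGB2HSV); m=((abs(w[...,2]-.015)<.012)&(hsv[...,2]>125)).astype(np.uint8)
    m=cv2.morphologyEx(cv2.morphologyEx(m,cv2.MORPH_OPEN,np.ones((3,3))),cv2.MORPH_CLOSE,np.ones((5,5)))
    _,lab=cv2.connectedComponents(m)
    for u,v in seeds:
        q=w[(lab==lab[v,u])&(np.hypot(w[...,0]-w[v,u,0],w[...,1]-w[v,u,1])<.05)]; print("disc",len(q),q.mean(0).round(4),circ(q,.04))
E
python3 - <<'E'
from h import *
c=dict(np.load("wrist2.npz"));w=cloud(c)
discs(c,w,[(104,164),(88,56)])
P=w[190:250,215:340].reshape(-1,3);P=P[abs(P[:,2]-.1555)<.008];print(P[:,2].mean(),len(P)); h=P[P[:,1]<.19]
print(least_squares(lambda q:np.hypot(*(cv2.convexHull(P[:,:2].astype(np.float32))[:,0]-q).T).clip(.025)-.034,[.45,.2],loss="soft_l1",f_scale=.001).x)
for n,s in(("scene",[(379,198),(360,219),(337,244),(309,273)]),("side",[(183,243),(209,212),(232,184),(252,160)])):
    c=dict(np.load(n+"0.npz"));discs(c,cloud(c),s)
E
```

```text
disc 6965 [0.6254 0.1706 0.0136] [0.6277 0.167 ]
disc 9703 [0.6304 0.0759 0.0135] [0.6255 0.0748]
0.15503327751386622 4214
[0.45041205 0.20442261]
disc 599 [0.6282 0.173  0.0149] [0.6264 0.1788]
disc 739 [0.6325 0.0739 0.015 ] [0.6314 0.0767]
disc 909 [ 0.6376 -0.0253  0.0151] [ 0.6369 -0.0241]
disc 1080 [ 0.6438 -0.1234  0.0153] [ 0.6417 -0.1223]
disc 980 [0.6273 0.1774 0.0152] [0.6285 0.1763]
disc 799 [0.6319 0.0776 0.0152] [0.6322 0.0774]
disc 664 [ 0.6374 -0.0232  0.0152] [ 0.6388 -0.0251]
disc 572 [ 0.641  -0.1213  0.0151] [ 0.6434 -0.1258]
```

```bash
python3 -m inch '[[0.006,-0.0018,0,0,0,0],[0.01,-0.0018,0,0,0,0],[0.014,-0.0018,0,0,0,0],[0.014,-0.0018,0,0,0,0],[0.014,-0.0018,0,0,0,0],[0.014,-0.0018,0,0,0,0],[0.014,-0.0018,0,0,0,0],[0.014,-0.0018,0,0,0,0]]'
python3 -m inch '[[0.014,-0.0017,0,0,0,0],[0.014,-0.0017,0,0,0,0],[0.014,-0.0017,0,0,0,0],[0.012,-0.0017,0,0,0,0],[0.01,-0.0017,0,0,0,0],[0.008,-0.0017,0,0,0,0],[0.0056,-0.0017,0,0,0,0],[0,0,0,0,0,0]]'
python3 -m inch '[[0,0,0,0,0,0],[0,0,0,0,0,0],[0,0,0,0,0,0],[0,0,0,0,0,0],[0,0,0,0,0,0],[0,0,0,0,0,0],[0,0,0,0,0,0],[0,0,0,0,0,0]]'
python3 - <<'E'
from bench import *
from h import *
for n in("wrist","side"):
    c=read_camera(n); cv2.imwrite(f"pics/{n}3.png",c["img"][:,:,::-1]); np.savez(f"{n}3.npz",**c)
cv2.imwrite("pics/ws3.png",np.hstack([cv2.resize(cv2.imread(f"pics/{n}3.png"),(400,300)) for n in("wrist","side")]))
E
```

```text
t: 4.87
position: [0.5515, 0.1875, 0.1574]
orientation: [[0.052, -0.999, -0.001], [-0.999, -0.052, -0.001], [0.001, 0.001, -1.0]]
force: [-0.3, 0.5, -3.4]
gripper_width: 0.0232
grasp_force: 35.0
t: 5.53
position: [0.6288, 0.1757, 0.1578]
orientation: [[0.052, -0.999, -0.0], [-0.999, -0.052, -0.0], [0.0, 0.0, -1.0]]
force: [-0.5, 0.2, -3.5]
gripper_width: 0.0232
grasp_force: 35.0
t: 6.2
position: [0.6278, 0.1764, 0.1586]
orientation: [[0.053, -0.999, 0.0], [-0.999, -0.053, 0.0], [-0.0, -0.0, -1.0]]
force: [-0.3, 0.2, -3.5]
gripper_width: 0.0233
grasp_force: 35.0
```

View pics/ws3.png

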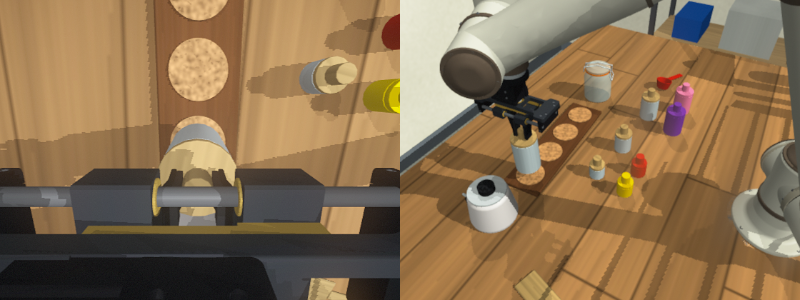

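XL hangs over disc_1 (wrist half (195,145) with the cork ring showing beside it). The next disc is at full-frame (277,97).

```bash
cat >> h.py <<'E'
def discs2(c,w,seeds,s=60):
    for u,v in seeds:
        u0,v0=max(u-s,0),max(v-s,0); g=c["img"][v0:v+s,u0:u+s,0]; W=w[v0:v+s,u0:u+s]
        near=np.hypot(W[...,0]-w[v,u,0],W[...,1]-w[v,u,1])<.052
        t,_=cv2.threshold(g[near].reshape(-1,1),0,255,cv2.THRESH_OTSU)
        m=cv2.morphologyEx((near&(g>t)).astype(np.uint8),cv2.MORPH_OPEN,np.ones((5,5)))
        n,lab,st,ce=cv2.connectedComponentsWithStats(m); k=1+st[1:,4].argmax(); q=W[lab==k]
        print("disc",t,len(q),q.mean(0).round(4),circ(q,.04))
E
python3 - <<'E'
from h import *
c=dict(np.load("wrist3.npz"));w=cloud(c); discs2(c,w,[(277,97)])
c=dict(np.load("wrist2.npz"));w=cloud(c); discs2(c,w,[(104,164),(88,56)])
c=dict(np.load("wrist3.npz"));w=cloud(c)
P=w[175:245,225:335].reshape(-1,3);P=P[abs(P[:,2]-.1545)<.006]
hh=cv2.convexHull(P[:,:2].astype(np.float32))[:,0]; hh=hh[hh[:,1]<.172]
print("lid",least_squares(lambda q:np.hypot(*(hh-q).T)-.034,[.628,.176]).x)
E
```

```text
disc 182.0 5659 [0.6315 0.0766 0.0144] [0.6315 0.0776]
disc 174.0 4603 [0.6268 0.1744 0.0144] [0.6274 0.1774]
disc 174.0 6242 [0.6311 0.0766 0.0145] [0.6321 0.0776]
lid [0.62890539 0.17828366]
```

```bash
python3 -m inch '[[-0.001,-0.0005,-0.005,0,0,0],[0,0,-0.006,0,0,0],[0,0,-0.006,0,0,0],[0,0,-0.006,0,0,0],[0,0,-0.005,0,0,0],[0,0,-0.003,0,0,0],[0,0,-0.002,0,0,0],[0,0,0,0,0,0]]'
python3 -m inch '[[0,0,-0.0003,0,0,0],[0,0,-0.0003,0,0,0],[0,0,-0.0003,0,0,0],[0,0,-0.0003,0,0,0],[0,0,0,0,0,0],[0,0,0,0,0,0],[0,0,0,0,0,0],[0,0,0,0,0,0]]'
```

```text
t: 6.97
position: [0.6266, 0.1757, 0.1249]
orientation: [[0.052, -0.999, -0.001], [-0.999, -0.052, -0.0], [0.0, 0.001, -1.0]]
force: [-0.4, -0.3, -3.4]
gripper_width: 0.023
grasp_force: 35.0
t: 7.63
position: [0.6269, 0.1758, 0.1244]
orientation: [[0.052, -0.999, 0.0], [-0.999, -0.052, 0.0], [-0.0, -0.0, -1.0]]
force: [0.5, 0.0, -3.9]
gripper_width: 0.023
grasp_force: 35.0
```

```bash
python3 -m inch '[[0,0,-0.0003,0,0,0],[0,0,-0.0003,0,0,0],[0,0,-0.0003,0,0,0],[0,0,0,0,0,0],[0,0,0,0,0,0],[0,0,0,0,0,0],[0,0,0,0,0,0],[0,0,0,0,0,0]]'
```

```text
t: 8.3
position: [0.627, 0.1758, 0.1239]
orientation: [[0.053, -0.999, 0.001], [-0.999, -0.053, 0.0], [-0.0, -0.001, -1.0]]
force: [-0.6, -0.7, -0.1]
gripper_width: 0.0233
grasp_force: 35.0
```

```bash
python3 -m inch '[[0,0,0,0,0,0],[0,0,0,0,0,0],[0,0,0,0,0,0],[0,0,0,0,0,0],[0,0,0,0,0,0],[0,0,0.005,0,0,0],[0,0,0.01,0,0,0],[0,0,0.015,0,0,0]]' 0.06
python3 -m inch '[[0,0,0.02,0,0,0],[0,0,0.02,0,0,0],[0,0,0.02,0,0,0],[0,0,0.01,0,0,0],[0,0,0,0,0,0],[-0.0066,-0.0153,0,0,0,0],[-0.01,-0.024,0,0,0,0],[-0.0116,-0.0266,0,0,0,0]]'
python3 -m inch '[[-0.0116,-0.0266,0,0,0,0],[-0.0116,-0.0266,0,0,0,0],[-0.0116,-0.0266,0,0,0,0],[-0.0116,-0.0266,0,0,0,0],[-0.0116,-0.0266,0,0,0,0],[-0.0116,-0.0266,0,0,0,0],[-0.0116,-0.0266,0,0,0,0],[-0.0116,-0.0266,0,0,0,0]]'
python3 -m inch '[[-0.0116,-0.0266,0,0,0,0],[-0.0116,-0.0266,0,0,0,0],[-0.0116,-0.0266,0,0,0,0],[-0.0116,-0.0266,0,0,0,0],[-0.0116,-0.026,0,0,0,0],[-0.0075,-0.0145,0,0,0,0],[0,0,0,0,0,0],[0,0,0,0,0,0]]'
python3 - <<'E'
from bench import *
from h import *
for n in("wrist","side"):
    c=read_camera(n); cv2.imwrite(f"pics/{n}4.png",c["img"][:,:,::-1]); np.savez(f"{n}4.npz",**c)
cv2.imwrite("pics/ws4.png",np.hstack([cv2.resize(cv2.imread(f"pics/{n}4.png"),(400,300)) for n in("wrist","side")]))
print(get_obs()["position"],get_obs()["joint_pos"])
E
```

```text
t: 8.97
position: [0.6263, 0.1755, 0.1532]
orientation: [[0.052, -0.999, -0.002], [-0.999, -0.052, -0.001], [0.001, 0.002, -1.0]]
force: [-0.6, 0.1, 0.4]
gripper_width: 0.0587
grasp_force: 0.0
t: 9.63
position: [0.5978, 0.1098, 0.2218]
orientation: [[0.054, -0.999, -0.002], [-0.999, -0.054, -0.001], [0.0, 0.002, -1.0]]
force: [0.4, -0.0, 0.6]
gripper_width: 0.0602
grasp_force: 0.0
t: 10.3
position: [0.5044, -0.104, 0.2224]
orientation: [[0.052, -0.999, -0.002], [-0.999, -0.052, 0.0], [-0.0, 0.002, -1.0]]
force: [0.1, 0.7, -0.3]
gripper_width: 0.0599
grasp_force: 0.0
t: 10.97
position: [0.4395, -0.2502, 0.2226]
orientation: [[0.05, -0.999, -0.002], [-0.999, -0.05, 0.001], [-0.001, 0.001, -1.0]]
force: [0.8, 0.1, 0.3]
gripper_width: 0.0601
grasp_force: 0.0
[ 0.44034473 -0.24929673  0.22292701] [-1.11174599e+01  1.04256314e+01 -1.58517935e+01 -1.86087840e-02
 -6.37714798e+01  1.41466993e+01]
```

View pics/ws4.png

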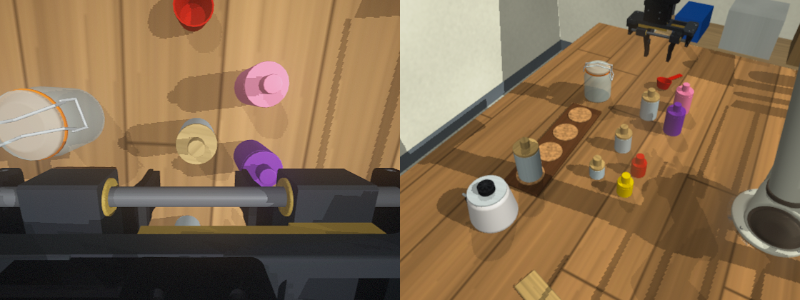

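XL stands on disc_1 (side half (528,160)). In the wrist view L's knob is at full-frame (276,208), with purple at (263,170) and the jar well clear.

Run:
```python
from h import *
c=dict(np.load("wrist4.npz"));w=cloud(c)
print("knob",top(w,276,208,.109,.012),"lid",top(w,268,192,.085,.030)) 
c=dict(np.load("side4.npz"));w=cloud(c)
j=np.argwhere((abs(w[...,2]-.144)<.005)&(np.hypot(w[...,0]-.627,w[...,1]-.176)<.03)).mean(0).astype(int); print(j)
print("XL",top(w,j[1],j[0],.144,.012)); discs2(c,w,[(209,212),(232,184),(252,160)])
```

```text
knob [ 0.441  -0.2485  0.1082  0.4408 -0.2479  0.0121] lid [ 0.441  -0.25    0.0844  0.4408 -0.2479  0.03  ]
[196 173]
XL [0.6246 0.1783 0.1441 0.6261 0.177  0.0126]
disc 144.0 680 [0.6292 0.0747 0.0153] [0.6331 0.0752]
disc 145.0 621 [ 0.636  -0.0233  0.0152] [ 0.6383 -0.0258]
disc 145.0 523 [ 0.6419 -0.1227  0.0153] [ 0.6429 -0.1241]
```

```bash
python3 -m inch '[[0.0005,0.0005,-0.02,0,0,0],[0,0,-0.025,0,0,0],[0,0,-0.025,0,0,0],[0,0,-0.025,0,0,0],[0,0,-0.02,0,0,0],[0,0,-0.01,0,0,0],[0,0,-0.007,0,0,0],[0,0,-0.003,0,0,0]]'
python3 -m inch '[[0,0,0,0,0,0],[0,0,0,0,0,0],[0,0,0,0,0,0],[0,0,0,0,0,0],[0,0,0,0,0,0],[0,0,0,0,0,0],[0,0,0,0,0,0],[0,0,0,0,0,0]]' 0 35
python3 -m inch '[[0,0,0,0,0,0],[0,0,0.005,0,0,0],[0,0,0.01,0,0,0],[0,0,0.01,0,0,0],[0,0,0.01,0,0,0],[0,0,0.01,0,0,0],[0,0,0.005,0,0,0],[0,0,0,0,0,0]]'
```

```text
t: 11.73
position: [0.4412, -0.2488, 0.0879]
orientation: [[0.054, -0.999, -0.001], [-0.999, -0.054, 0.0], [-0.0, 0.001, -1.0]]
force: [-0.1, 0.2, 0.5]
gripper_width: 0.0599
grasp_force: 0.0
t: 12.4
position: [0.4408, -0.2494, 0.0888]
orientation: [[0.052, -0.999, 0.0], [-0.999, -0.052, -0.0], [0.0, -0.0, -1.0]]
force: [0.1, 0.1, 3.7]
gripper_width: 0.0231
grasp_force: 35.0
t: 13.07
position: [0.4419, -0.2496, 0.1403]
orientation: [[0.053, -0.999, 0.004], [-0.999, -0.053, -0.001], [0.001, -0.004, -1.0]]
force: [-0.2, 0.3, -2.3]
gripper_width: 0.0228
grasp_force: 35.0
```

```bash
python3 -m inch '[[0.0026,0.0045,0,0,0,0],[0.0053,0.009,0,0,0,0],[0.008,0.0136,0,0,0,0],[0.0106,0.0181,0,0,0,0],[0.0106,0.0181,0,0,0,0],[0.0106,0.0181,0,0,0,0],[0.0106,0.0181,0,0,0,0],[0.0106,0.0181,0,0,0,0]]'
python3 -m inch '[[0.0106,0.0181,0,0,0,0],[0.0106,0.0181,0,0,0,0],[0.0106,0.0181,0,0,0,0],[0.0106,0.0181,0,0,0,0],[0.0106,0.0181,0,0,0,0],[0.0106,0.0181,0,0,0,0],[0.0106,0.0181,0,0,0,0],[0.0106,0.0181,0,0,0,0]]'
python3 -m inch '[[0.0106,0.0181,0,0,0,0],[0.0106,0.0181,0,0,0,0],[0.008,0.0136,0,0,0,0],[0.0053,0.009,0,0,0,0],[0.0026,0.0045,0,0,0,0],[0,0,0,0,0,0],[0,0,0,0,0,0],[0,0,0,0,0,0]]'
python3 - <<'E'
from bench import *
from h import *
c=read_camera("wrist"); np.savez("wrist5.npz",**c); cv2.imwrite("pics/wrist5.png",c["img"][:,:,::-1])
w=cloud(c);print(get_obs()["position"]); discs2(c,w,[(277,97)])
P=w[150:250,215:345].reshape(-1,3);P=P[abs(P[:,2]-.136)<.006]
hh=cv2.convexHull(P[:,:2].astype(np.float32))[:,0]; hh=hh[hh[:,1]<.072]
print("lid",least_squares(lambda q:np.hypot(*(hh-q).T)-.030,[.632,.076]).x)
E
```

```text
t: 13.73
position: [0.51, -0.1299, 0.1377]
orientation: [[0.053, -0.999, -0.001], [-0.999, -0.053, 0.0], [-0.0, 0.001, -1.0]]
force: [-0.4, -0.1, -4.0]
gripper_width: 0.0231
grasp_force: 35.0
t: 14.4
position: [0.5945, 0.015, 0.1373]
orientation: [[0.053, -0.999, -0.002], [-0.999, -0.053, -0.0], [0.0, 0.002, -1.0]]
force: [0.1, 0.5, -3.6]
gripper_width: 0.023
grasp_force: 35.0
t: 15.07
position: [0.631, 0.0755, 0.1384]
orientation: [[0.051, -0.999, -0.001], [-0.999, -0.051, -0.0], [0.0, 0.001, -1.0]]
force: [-0.1, -0.5, -3.4]
gripper_width: 0.0231
grasp_force: 35.0
[0.63111388 0.07547974 0.13851014]
disc 184.0 6477 [ 0.6364 -0.0233  0.0144] [ 0.6362 -0.0223]
lid [0.63102026 0.07724853]
```

```bash
python3 -m inch '[[0.0005,0,-0.005,0,0,0],[0,0,-0.006,0,0,0],[0,0,-0.006,0,0,0],[0,0,-0.006,0,0,0],[0,0,-0.005,0,0,0],[0,0,-0.003,0,0,0],[0,0,-0.002,0,0,0],[0,0,0,0,0,0]]'
python3 -m inch '[[0,0,-0.0003,0,0,0],[0,0,-0.0003,0,0,0],[0,0,-0.0003,0,0,0],[0,0,-0.0003,0,0,0],[0,0,-0.0003,0,0,0],[0,0,0,0,0,0],[0,0,0,0,0,0],[0,0,0,0,0,0]]'
```

```text
t: 15.78
position: [0.6319, 0.0763, 0.1048]
orientation: [[0.052, -0.999, -0.001], [-0.999, -0.052, -0.0], [0.0, 0.001, -1.0]]
force: [0.0, -0.1, -3.0]
gripper_width: 0.0231
grasp_force: 35.0
t: 16.45
position: [0.6322, 0.0764, 0.104]
orientation: [[0.052, -0.999, 0.0], [-0.999, -0.052, 0.0], [0.0, -0.0, -1.0]]
force: [0.4, -0.1, -2.6]
gripper_width: 0.023
grasp_force: 35.0
```

```bash
python3 -m inch '[[0,0,-0.0003,0,0,0],[0,0,-0.0003,0,0,0],[0,0,0,0,0,0],[0,0,0,0,0,0],[0,0,0,0,0,0],[0,0,0,0,0,0],[0,0,0,0,0,0],[0,0,0,0,0,0]]'
```

```text
t: 17.12
position: [0.6323, 0.0764, 0.1039]
orientation: [[0.053, -0.999, 0.0], [-0.999, -0.053, -0.0], [0.0, -0.0, -1.0]]
force: [-1.7, 0.3, 3.2]
gripper_width: 0.0228
grasp_force: 35.0
```

```bash
python3 -m inch '[[0,0,0,0,0,0],[0,0,0,0,0,0],[0,0,0,0,0,0],[0,0,0,0,0,0],[0,0,0,0,0,0],[0,0,0.005,0,0,0],[0,0,0.01,0,0,0],[0,0,0.015,0,0,0]]' 0.06
python3 -m inch '[[0,0,0.02,0,0,0],[0,0,0.02,0,0,0],[0,0,0.02,0,0,0],[0,0,0.01,0,0,0],[0,0,0,0,0,0],[-0.0077,-0.0056,0,0,0,0],[-0.0153,-0.0112,0,0,0,0],[-0.0153,-0.0112,0,0,0,0]]'
python3 -m inch '[[-0.0153,-0.0112,0,0,0,0],[-0.0153,-0.0112,0,0,0,0],[-0.0153,-0.0112,0,0,0,0],[-0.0153,-0.0112,0,0,0,0],[-0.0153,-0.0112,0,0,0,0],[-0.0153,-0.0112,0,0,0,0],[-0.0153,-0.0112,0,0,0,0],[-0.0153,-0.0112,0,0,0,0]]'
python3 -m inch '[[-0.0153,-0.0112,0,0,0,0],[-0.0077,-0.0056,0,0,0,0],[0,0,0,0,0,0],[0,0,0,0,0,0],[0,0,0,0,0,0],[0,0,0,0,0,0],[0,0,0,0,0,0],[0,0,0,0,0,0]]'
python3 - <<'E'
from bench import *
from h import *
for n in("wrist","side"):
    c=read_camera(n); cv2.imwrite(f"pics/{n}6.png",c["img"][:,:,::-1]); np.savez(f"{n}6.npz",**c)
cv2.imwrite("pics/ws6.png",np.hstack([cv2.resize(cv2.imread(f"pics/{n}6.png"),(400,300)) for n in("wrist","side")]))
print(get_obs()["position"])
def auto(c,x,y,h):
    w=cloud(c); j=np.argwhere((abs(w[...,2]-h)<.005)&(np.hypot(w[...,0]-x,w[...,1]-y)<.03)).mean(0).astype(int); return j,top(w,j[1],j[0],h,.012)
s=dict(np.load("side6.npz")); print("XL",auto(s,.627,.176,.144)); print("L",auto(s,.632,.076,.124))
print("M",auto(c:=dict(np.load("wrist6.npz")),.449,-.058,.089))
E
```

```text
t: 17.78
position: [0.6315, 0.0762, 0.1331]
orientation: [[0.052, -0.999, -0.002], [-0.999, -0.052, -0.001], [0.001, 0.002, -1.0]]
force: [-0.7, 0.4, 0.4]
gripper_width: 0.0592
grasp_force: 0.0
t: 18.45
position: [0.5919, 0.0478, 0.2011]
orientation: [[0.052, -0.999, -0.004], [-0.999, -0.052, -0.001], [0.0, 0.004, -1.0]]
force: [-0.4, -0.3, 0.1]
gripper_width: 0.0598
grasp_force: 0.0
t: 19.12
position: [0.4688, -0.0422, 0.2016]
orientation: [[0.052, -0.999, -0.004], [-0.999, -0.052, -0.0], [0.0, 0.004, -1.0]]
force: [0.4, -0.6, 0.2]
gripper_width: 0.06
grasp_force: 0.0
t: 19.78
position: [0.4489, -0.0577, 0.2031]
orientation: [[0.053, -0.999, -0.0], [-0.999, -0.053, -0.0], [0.0, 0.0, -1.0]]
force: [0.5, -0.6, -0.0]
gripper_width: 0.0596
grasp_force: 0.0
[ 0.4487149  -0.057804    0.20320212]
XL (array([196, 173]), array([0.6247, 0.1786, 0.144 , 0.6257, 0.1777, 0.0122]))
L (array([174, 204]), array([0.6292, 0.0794, 0.1237, 0.6301, 0.0792, 0.0127]))
M (array([205, 274]), array([ 0.4501, -0.0581,  0.0882,  0.4501, -0.0578,  0.0119]))
```

View pics/ws6.png

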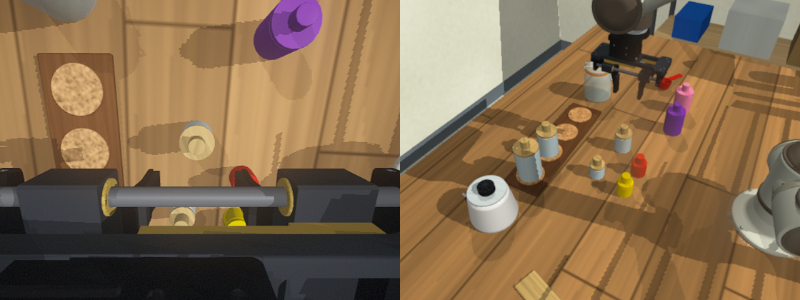

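XL and L stand on disc_1 and disc_2. M's knob is under the gripper at wrist full-frame (274,205).

```bash
python3 -m inch '[[0.0005,0,-0.02,0,0,0],[0,0,-0.025,0,0,0],[0,0,-0.025,0,0,0],[0,0,-0.025,0,0,0],[0,0,-0.02,0,0,0],[0,0,-0.01,0,0,0],[0,0,-0.007,0,0,0],[0,0,-0.003,0,0,0]]'
python3 -m inch '[[0,0,0,0,0,0],[0,0,0,0,0,0],[0,0,0,0,0,0],[0,0,0,0,0,0],[0,0,0,0,0,0],[0,0,0,0,0,0],[0,0,0,0,0,0],[0,0,0,0,0,0]]' 0 35
python3 -m inch '[[0,0,0,0,0,0],[0,0,0.005,0,0,0],[0,0,0.01,0,0,0],[0,0,0.01,0,0,0],[0,0,0.01,0,0,0],[0,0,0.01,0,0,0],[0,0,0.005,0,0,0],[0,0,0,0,0,0]]'
```

```text
t: 20.55
position: [0.4487, -0.058, 0.0674]
orientation: [[0.053, -0.999, -0.002], [-0.999, -0.053, -0.0], [0.0, 0.002, -1.0]]
force: [-1.3, 0.4, 0.1]
gripper_width: 0.0603
grasp_force: 0.0
t: 21.22
position: [0.4494, -0.058, 0.0687]
orientation: [[0.053, -0.999, 0.001], [-0.999, -0.053, 0.0], [-0.0, -0.001, -1.0]]
force: [0.8, -1.0, 0.6]
gripper_width: 0.0227
grasp_force: 35.0
t: 21.88
position: [0.4493, -0.0579, 0.1192]
orientation: [[0.052, -0.999, 0.002], [-0.999, -0.052, 0.0], [-0.0, -0.002, -1.0]]
force: [0.2, -0.5, -2.0]
gripper_width: 0.023
grasp_force: 35.0
```

```bash
python3 -m inch '[[0.0043,0.0008,0,0,0,0],[0.0085,0.0016,0,0,0,0],[0.0128,0.0023,0,0,0,0],[0.0171,0.0031,0,0,0,0],[0.0171,0.0031,0,0,0,0],[0.0171,0.0031,0,0,0,0],[0.0171,0.0031,0,0,0,0],[0.0171,0.0031,0,0,0,0]]'
python3 -m inch '[[0.0171,0.0031,0,0,0,0],[0.0171,0.0031,0,0,0,0],[0.0171,0.0031,0,0,0,0],[0.0128,0.0023,0,0,0,0],[0.0085,0.0016,0,0,0,0],[0.0043,0.0008,0,0,0,0],[0,0,0,0,0,0],[0,0,0,0,0,0]]'
python3 -m inch '[[0,0,0,0,0,0],[0,0,0,0,0,0],[0,0,0,0,0,0],[0,0,0,0,0,0],[0,0,0,0,0,0],[0,0,0,0,0,0],[0,0,0,0,0,0],[0,0,0,0,0,0]]'
python3 - <<'E'
from bench import *
from h import *
c=read_camera("wrist"); np.savez("wrist7.npz",**c)
w=cloud(c);print(get_obs()["position"]); discs2(c,w,[(277,97)])
P=w[140:250,215:345].reshape(-1,3);P=P[abs(P[:,2]-.115)<.006]
hh=cv2.convexHull(P[:,:2].astype(np.float32))[:,0]; hh=hh[hh[:,1]<-.027]
print("lid",least_squares(lambda q:np.hypot(*(hh-q).T)-.026,[.637,-.0234]).x)
E
```

```text
t: 22.55
position: [0.5612, -0.0376, 0.1171]
orientation: [[0.052, -0.999, -0.002], [-0.999, -0.052, -0.0], [0.0, 0.002, -1.0]]
force: [0.3, -0.0, -2.9]
gripper_width: 0.0231
grasp_force: 35.0
t: 23.22
position: [0.6363, -0.0239, 0.1176]
orientation: [[0.052, -0.999, -0.002], [-0.999, -0.052, -0.0], [-0.0, 0.002, -1.0]]
force: [0.4, -1.3, -0.7]
gripper_width: 0.0227
grasp_force: 35.0
t: 23.88
position: [0.6369, -0.0238, 0.1184]
orientation: [[0.052, -0.999, 0.0], [-0.999, -0.052, 0.0], [-0.0, -0.0, -1.0]]
force: [-1.1, 0.4, -3.4]
gripper_width: 0.0228
grasp_force: 35.0
[ 0.63694649 -0.02381492  0.11836654]
disc 180.0 7566 [ 0.6409 -0.1232  0.0144] [ 0.6408 -0.1222]
lid [ 0.63707369 -0.02337073]
```

```bash
python3 -m inch '[[-0.0005,0.0005,-0.005,0,0,0],[0,0,-0.006,0,0,0],[0,0,-0.006,0,0,0],[0,0,-0.006,0,0,0],[0,0,-0.005,0,0,0],[0,0,-0.003,0,0,0],[0,0,-0.002,0,0,0],[0,0,0,0,0,0]]'
python3 -m inch '[[0,0,-0.0003,0,0,0],[0,0,-0.0003,0,0,0],[0,0,-0.0003,0,0,0],[0,0,-0.0003,0,0,0],[0,0,-0.0003,0,0,0],[0,0,-0.0003,0,0,0],[0,0,0,0,0,0],[0,0,0,0,0,0]]'
```

```text
t: 24.6
position: [0.6362, -0.0234, 0.0847]
orientation: [[0.052, -0.999, -0.001], [-0.999, -0.052, -0.0], [0.0, 0.001, -1.0]]
force: [-0.4, 0.5, -1.7]
gripper_width: 0.0229
grasp_force: 35.0
t: 25.27
position: [0.6366, -0.0233, 0.0838]
orientation: [[0.052, -0.999, 0.0], [-0.999, -0.052, -0.0], [0.0, -0.0, -1.0]]
force: [-0.7, -0.5, -1.6]
gripper_width: 0.0232
grasp_force: 35.0
```

```bash
python3 -m inch '[[0,0,-0.0003,0,0,0],[0,0,-0.0003,0,0,0],[0,0,0,0,0,0],[0,0,0,0,0,0],[0,0,0,0,0,0],[0,0,0,0,0,0],[0,0,0,0,0,0],[0,0,0,0,0,0]]'
```

```text
t: 25.93
position: [0.6368, -0.0233, 0.0836]
orientation: [[0.053, -0.999, 0.001], [-0.999, -0.053, -0.0], [0.0, -0.001, -1.0]]
force: [-1.3, 0.6, 5.3]
gripper_width: 0.023
grasp_force: 35.0
```

```bash
python3 -m inch '[[0,0,0,0,0,0],[0,0,0,0,0,0],[0,0,0,0,0,0],[0,0,0,0,0,0],[0,0,0,0,0,0],[0,0,0.005,0,0,0],[0,0,0.01,0,0,0],[0,0,0.015,0,0,0]]' 0.06
python3 -m inch '[[0,0,0.02,0,0,0],[0,0,0.02,0,0,0],[0,0,0.02,0,0,0],[0,0,0.01,0,0,0],[0,0,0,0,0,0],[-0.0077,0.0045,0,0,0,0],[-0.0154,0.0091,0,0,0,0],[-0.0154,0.0091,0,0,0,0]]'
python3 -m inch '[[-0.0154,0.0091,0,0,0,0],[-0.0154,0.0091,0,0,0,0],[-0.0154,0.0091,0,0,0,0],[-0.0154,0.0091,0,0,0,0],[-0.0154,0.0091,0,0,0,0],[-0.0154,0.0091,0,0,0,0],[-0.0154,0.0091,0,0,0,0],[-0.0154,0.0091,0,0,0,0]]'
python3 -m inch '[[-0.0077,0.0046,0,0,0,0],[0,0,0,0,0,0],[0,0,0,0,0,0],[0,0,0,0,0,0],[0,0,0,0,0,0],[0,0,0,0,0,0],[0,0,0,0,0,0],[0,0,0,0,0,0]]'
python3 - <<'E'
from bench import *
from h import *
for n in("wrist","side"):
    c=read_camera(n); cv2.imwrite(f"pics/{n}8.png",c["img"][:,:,::-1]); np.savez(f"{n}8.npz",**c)
cv2.imwrite("pics/ws8.png",np.hstack([cv2.resize(cv2.imread(f"pics/{n}8.png"),(400,300)) for n in("wrist","side")]))
print(get_obs()["position"])
def auto(c,x,y,h):
    w=cloud(c); j=np.argwhere((abs(w[...,2]-h)<.005)&(np.hypot(w[...,0]-x,w[...,1]-y)<.03)).mean(0).astype(int); return j,top(w,j[1],j[0],h,.012)
s=dict(np.load("side8.npz"))
for a in((.627,.176,.144),(.632,.076,.124),(.637,-.023,.104)): print(auto(s,*a))
print("S",auto(dict(np.load("wrist8.npz")),.467,.077,.069))
E
```

```text
t: 26.6
position: [0.6357, -0.0235, 0.1126]
orientation: [[0.052, -0.999, -0.003], [-0.999, -0.052, -0.0], [0.0, 0.003, -1.0]]
force: [-0.4, 0.8, 0.4]
gripper_width: 0.059
grasp_force: 0.0
t: 27.27
position: [0.596, -0.0005, 0.1807]
orientation: [[0.051, -0.999, -0.004], [-0.999, -0.051, -0.0], [0.0, 0.004, -1.0]]
force: [0.0, 0.1, -0.1]
gripper_width: 0.06
grasp_force: 0.0
t: 27.93
position: [0.4723, 0.0722, 0.1812]
orientation: [[0.052, -0.999, -0.004], [-0.999, -0.052, -0.001], [0.001, 0.004, -1.0]]
force: [-0.1, 0.1, 0.1]
gripper_width: 0.0599
grasp_force: 0.0
t: 28.6
position: [0.4673, 0.0766, 0.1828]
orientation: [[0.052, -0.999, -0.0], [-0.999, -0.052, -0.0], [0.0, 0.0, -1.0]]
force: [0.4, 0.1, -0.4]
gripper_width: 0.0599
grasp_force: 0.0
[0.46719294 0.07662891 0.1828778 ]
(array([196, 173]), array([0.6248, 0.1785, 0.1438, 0.6262, 0.1784, 0.0133]))
(array([174, 204]), array([0.6292, 0.0794, 0.1238, 0.6302, 0.0789, 0.0127]))
(array([154, 229]), array([ 0.6343, -0.0215,  0.1039,  0.635 , -0.0217,  0.0121]))
S (array([206, 275]), array([0.4678, 0.0772, 0.0683, 0.4678, 0.0775, 0.012 ]))
```

View pics/ws8.png

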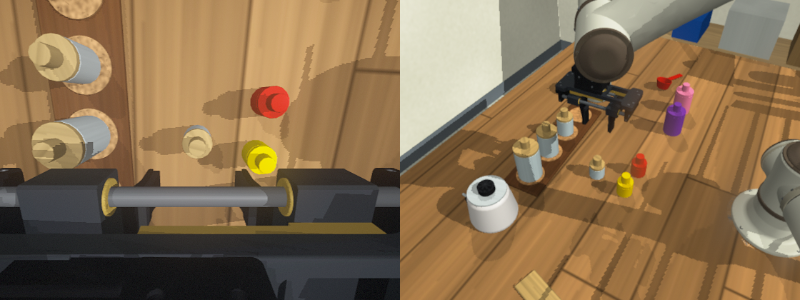

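M is on disc_3. S's knob is under the gripper at full-frame (275,206), with yellow clear at (262,157) in the half picture.

```bash
python3 -m inch '[[0.0003,0.0003,-0.02,0,0,0],[0,0,-0.025,0,0,0],[0,0,-0.025,0,0,0],[0,0,-0.025,0,0,0],[0,0,-0.019,0,0,0],[0,0,-0.01,0,0,0],[0,0,-0.007,0,0,0],[0,0,-0.003,0,0,0]]'
python3 -m inch '[[0,0,0,0,0,0],[0,0,0,0,0,0],[0,0,0,0,0,0],[0,0,0,0,0,0],[0,0,0,0,0,0],[0,0,0,0,0,0],[0,0,0,0,0,0],[0,0,0,0,0,0]]' 0 30
python3 -m inch '[[0,0,0,0,0,0],[0,0,0.005,0,0,0],[0,0,0.01,0,0,0],[0,0,0.01,0,0,0],[0,0,0.01,0,0,0],[0,0,0.01,0,0,0],[0,0,0.005,0,0,0],[0,0,0,0,0,0]]'
```

```text
t: 29.37
position: [0.4671, 0.0769, 0.048]
orientation: [[0.052, -0.999, -0.001], [-0.999, -0.052, -0.001], [0.001, 0.002, -1.0]]
force: [-0.4, -0.2, 0.7]
gripper_width: 0.0604
grasp_force: 0.0
t: 30.03
position: [0.4676, 0.0772, 0.0493]
orientation: [[0.053, -0.999, 0.001], [-0.999, -0.053, 0.0], [-0.0, -0.001, -1.0]]
force: [-0.0, -0.6, 1.8]
gripper_width: 0.0231
grasp_force: 30.0
t: 30.7
position: [0.4679, 0.0774, 0.1]
orientation: [[0.052, -0.999, 0.002], [-0.999, -0.052, 0.001], [-0.001, -0.002, -1.0]]
force: [0.3, 0.1, -1.2]
gripper_width: 0.0233
grasp_force: 30.0
```

```bash
python3 -m inch '[[0.002,-0.005,0,0,0,0],[0.0039,-0.01,0,0,0,0],[0.0058,-0.015,0,0,0,0],[0.0078,-0.02,0,0,0,0],[0.0078,-0.02,0,0,0,0],[0.0078,-0.02,0,0,0,0],[0.0078,-0.02,0,0,0,0],[0.0078,-0.02,0,0,0,0]]'
python3 -m inch '[[0.0078,-0.02,0,0,0,0],[0.0078,-0.02,0,0,0,0],[0.0058,-0.015,0,0,0,0],[0.0039,-0.01,0,0,0,0],[0.002,-0.0055,0,0,0,0],[0.004,0,0,0,0,0],[0.008,0,0,0,0,0],[0.012,0,0,0,0,0]]'
python3 -m inch '[[0.016,0,0,0,0,0],[0.016,0,0,0,0,0],[0.014,0,0,0,0,0],[0.012,0,0,0,0,0],[0.008,0,0,0,0,0],[0.004,0,0,0,0,0],[0.002,0,0,0,0,0],[0,0,0,0,0,0]]'
python3 -m inch '[[0,0,0,0,0,0],[0,0,0,0,0,0],[0,0,0,0,0,0],[0,0,0,0,0,0],[0,0,0,0,0,0],[0,0,0,0,0,0],[0,0,0,0,0,0],[0,0,0,0,0,0]]'
python3 - <<'E'
from bench import *
from h import *
c=read_camera("wrist"); np.savez("wrist9.npz",**c); cv2.imwrite("pics/wrist9.png",c["img"][:,:,::-1])
w=cloud(c);print(get_obs()["position"])
P=w[140:250,215:345].reshape(-1,3);P=P[abs(P[:,2]-.095)<.006]
hh=cv2.convexHull(P[:,:2].astype(np.float32))[:,0]; hh=hh[hh[:,1]<-.127]
print("lid",least_squares(lambda q:np.hypot(*(hh-q).T)-.022,[.642,-.123]).x)
E
```

```text
t: 31.37
position: [0.5178, -0.0549, 0.098]
orientation: [[0.052, -0.999, -0.002], [-0.999, -0.052, -0.0], [0.0, 0.002, -1.0]]
force: [0.0, 0.2, -2.4]
gripper_width: 0.0232
grasp_force: 30.0
t: 32.03
position: [0.5691, -0.1229, 0.0989]
orientation: [[0.053, -0.999, -0.001], [-0.999, -0.053, 0.0], [-0.0, 0.001, -1.0]]
force: [0.7, 0.5, -1.0]
gripper_width: 0.0234
grasp_force: 30.0
t: 32.7
position: [0.6413, -0.123, 0.0987]
orientation: [[0.053, -0.999, -0.001], [-0.999, -0.053, 0.0], [-0.0, 0.001, -1.0]]
force: [0.2, -0.5, -1.3]
gripper_width: 0.0234
grasp_force: 30.0
t: 33.37
position: [0.6413, -0.1234, 0.099]
orientation: [[0.052, -0.999, -0.0], [-0.999, -0.052, -0.0], [0.0, 0.0, -1.0]]
force: [-0.6, 0.5, -1.5]
gripper_width: 0.0231
grasp_force: 30.0
[ 0.64135817 -0.12343927  0.09896315]
lid [ 0.64283676 -0.12265066]
```

View pics/wrist9.png

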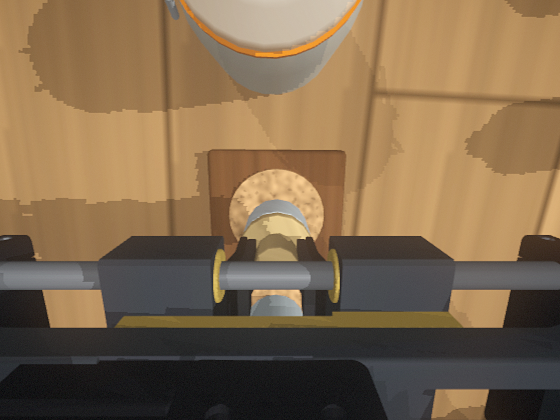

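S (276,215) hangs centred over disc_4 (277,213), with the jar clear at (275,40).

```bash
python3 -m inch '[[0,0,-0.005,0,0,0],[0,0,-0.006,0,0,0],[0,0,-0.006,0,0,0],[0,0,-0.006,0,0,0],[0,0,-0.005,0,0,0],[0,0,-0.003,0,0,0],[0,0,-0.002,0,0,0],[0,0,0,0,0,0]]'
python3 -m inch '[[0,0,-0.0003,0,0,0],[0,0,-0.0003,0,0,0],[0,0,-0.0003,0,0,0],[0,0,-0.0003,0,0,0],[0,0,-0.0003,0,0,0],[0,0,-0.0003,0,0,0],[0,0,0,0,0,0],[0,0,0,0,0,0]]'
```

```text
t: 34.08
position: [0.6411, -0.1234, 0.0653]
orientation: [[0.052, -0.999, -0.001], [-0.999, -0.052, -0.0], [-0.0, 0.001, -1.0]]
force: [-0.4, -0.3, -2.0]
gripper_width: 0.0231
grasp_force: 30.0
t: 34.75
position: [0.6414, -0.1235, 0.0644]
orientation: [[0.052, -0.999, 0.0], [-0.999, -0.052, -0.0], [0.0, -0.0, -1.0]]
force: [-0.1, -0.5, 1.0]
gripper_width: 0.0231
grasp_force: 30.0
```

```bash
python3 -m inch '[[0,0,-0.0003,0,0,0],[0,0,0,0,0,0],[0,0,0,0,0,0],[0,0,0,0,0,0],[0,0,0,0,0,0],[0,0,0,0,0,0],[0,0,0,0,0,0],[0,0,0,0,0,0]]'
python3 -m inch '[[0,0,0,0,0,0],[0,0,0,0,0,0],[0,0,0,0,0,0],[0,0,0,0,0,0],[0,0,0,0,0,0],[0,0,0.005,0,0,0],[0,0,0.01,0,0,0],[0,0,0.015,0,0,0]]' 0.06
python3 -m inch '[[0,0,0.02,0,0,0],[0,0,0.02,0,0,0],[0,0,0.02,0,0,0],[0,0,0.02,0,0,0],[0,0,0.02,0,0,0],[0,0,0.02,0,0,0],[0,0,0.01,0,0,0],[-0.01,0,0,0,0,0]]'
python3 -m inch '[[-0.02,0,0,0,0,0],[-0.02,0,0,0,0,0],[-0.02,0,0,0,0,0],[-0.02,0,0,0,0,0],[-0.02,0,0,0,0,0],[-0.02,0,0,0,0,0],[-0.01,0,0,0,0,0],[0,0,0,0,0,0]]'
python3 - <<'E'
from bench import *
from h import *
im=[]
def auto(c,x,y,h):
    w=cloud(c); j=np.argwhere((abs(w[...,2]-h)<.005)&(np.hypot(w[...,0]-x,w[...,1]-y)<.03))
    if len(j)==0: return "none"
    j=j.mean(0).astype(int); return j,top(w,j[1],j[0],h,.012)
for n in("scene","side"):
    c=read_camera(n); cv2.imwrite(f"pics/{n}10.png",c["img"][:,:,::-1]); im.append(cv2.resize(c["img"][:,:,::-1],(400,300)))
    for a in((.627,.176,.144),(.632,.076,.124),(.637,-.023,.104),(.641,-.123,.084)): print(n,auto(c,*a))
cv2.imwrite("pics/ss10.png",np.hstack(im))
E
```

```text
t: 35.42
position: [0.6415, -0.1234, 0.0643]
orientation: [[0.053, -0.999, 0.0], [-0.999, -0.053, -0.0], [0.0, -0.0, -1.0]]
force: [-2.3, 0.6, 5.6]
gripper_width: 0.0232
grasp_force: 30.0
t: 36.08
position: [0.6406, -0.1234, 0.0935]
orientation: [[0.052, -0.999, -0.003], [-0.999, -0.052, 0.0], [-0.0, 0.003, -1.0]]
force: [0.5, -0.2, -0.0]
gripper_width: 0.059
grasp_force: 0.0
t: 36.75
position: [0.6339, -0.1236, 0.2277]
orientation: [[0.053, -0.999, 0.008], [-0.999, -0.053, -0.001], [0.001, -0.008, -1.0]]
force: [0.3, 0.4, 0.3]
gripper_width: 0.0601
grasp_force: 0.0
t: 37.42
position: [0.4997, -0.1235, 0.2246]
orientation: [[0.052, -0.999, 0.001], [-0.999, -0.052, 0.0], [-0.0, -0.001, -1.0]]
force: [-0.4, -0.4, 0.1]
gripper_width: 0.0599
grasp_force: 0.0
scene (array([146, 386]), array([0.6282, 0.1702, 0.1434, 0.6278, 0.1716, 0.0132]))
scene (array([174, 365]), array([0.6333, 0.0718, 0.1235, 0.6333, 0.073 , 0.0129]))
scene (array([206, 339]), array([ 0.6381, -0.0284,  0.1037,  0.6377, -0.0262,  0.0136]))
scene (array([243, 310]), array([ 0.6427, -0.1277,  0.0838,  0.642 , -0.1264,  0.0121]))
side (array([196, 174]), array([0.6247, 0.1784, 0.1439, 0.626 , 0.1766, 0.0128]))
side (array([174, 204]), array([0.6297, 0.0794, 0.1238, 0.631 , 0.0781, 0.0127]))
side (array([154, 229]), array([ 0.634 , -0.0215,  0.1038,  0.6356, -0.0225,  0.0122]))
side (array([137, 251]), array([ 0.6384, -0.1205,  0.0836,  0.6392, -0.1217,  0.0132]))
```

View pics/ss10.png

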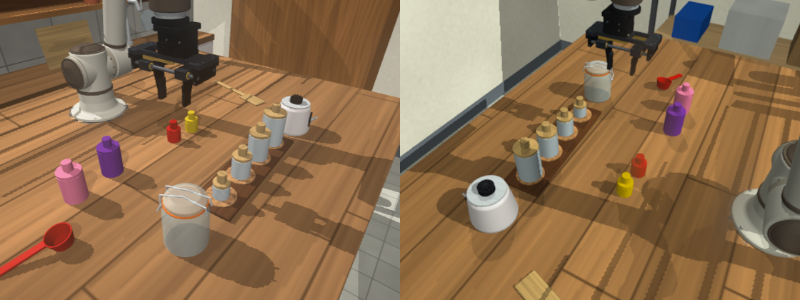

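All four canisters stand upright on their discs in order, XL by the blender at (275,125) down to S by the jar at (221,188). The jar is undisturbed.

```bash
python3 -c "from bench import job_done; print(job_done())"
```

```text
the job is handed in; nothing more can be done
None
```

I handed the job in at about 37 s, with all four canisters upright on their discs, largest by the blender to smallest by the jar. Each measured within about 2 mm of centre, and the glass jar and look-alikes were not touched.

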